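# Set a cup on its firing biscuit in the carry tray

## Robot

A 6-joint arm with a two-finger parallel gripper is mounted at the origin on the work surface. World frame = base frame: x ahead of the robot, y to its left, z up, the work surface at z = 0. Lengths are in m, angles in rad, forces in N, time in s.
With the tool pointing down it reaches from about 0.375 to 0.9 m from the base axis. Payload 3.1 kg.
Tool frame: the origin (TCP) lies at the centre of the arm's flange, where the gripper is bolted on; the fingertips stand 182 mm ahead of it and the grasp point (between the pads) lies 164 mm ahead of it; z points along the fingers, y is the line along which they close (so a half turn about z gives the same grasp; the last joint's range is limited). The gripper opens to 87 mm and grips with 3 to 60 N. Pads are 19 mm wide; open, the fingers measure 117 mm over their backs; the gripper's body (75 mm by 190 mm) begins 51 mm behind the grasp point.
Start: joints at [-0.178, 0.527, 1.433, -0, 1.181, -0.178], TCP at [0.625, 0, 0.405] pointing down, gripper open.
Joint ranges: [-3.08, 3.08], [-0.75, 2.2], [0.22, 2.44], [-1.43, 4.57], [0, 2.65], [-2.85, 2.85]. Speed limits (rad/s): [2.79, 2.79, 3.14, 3.14, 3.14, 3.14].

## Interface

Orientations are given as a unit quaternion [x, y, z, w].
In Python, from rig import * gives the robot as it stands.
- The arm moves only by the tool move_arm, never from a script. Its argument "commands" is a list that holds one entry, the list of rows, each a list of 6 numbers: the shift along the tool's x, y, z in units of 40 mm (1.0 is 40 mm), then the turn, a rotation vector about the tool's x, y, z in rad. A call has 1 to 12 rows; each row is the pose to reach, as a shift and turn from the pose commanded when the call began, along the tool's axes at that moment; what a row does not reach only later rows make up. A row lasts 1/8 s, in which the tool goes at most 62.5 mm and 10.7 degrees, less where a joint would pass 70% of its speed; a pose out of reach is approached as far as the arm can. A call with a gripper value outside its range is refused whole. "claw" is the closure, from -1 (fully open) to 1 (shut), so that 0 is half open, set as the call begins (left out, the last holds). The fingers move at their own pace and stop on an object; "squeeze" is the grip in N (left out, the last holds). Time passes only in rows, so rows that repeat a pose let the fingers close. It gives the time, the measured TCP pose, the force, the opening and the grip force at its end, in the units of the state.
- get_obs(): the state, without advancing time (a new reading comes with each control period).
- camera(name): name is "scene" or "side" or "wrist"; returns a dict with "pixels" (400x640x3 uint8, blue, green, red), "range_z" (400x640 float32, m along the optical axis (not along the pixel's ray), 0 where there is no reading), "camera_matrix" (3x3 intrinsics, pixels), "D" ([k1, k2, p1, p2, k3] as OpenCV has them; the pictures are not rectified), "extrinsics" (4x4, takes a point from world to camera coordinates). Camera axes: x right, y up, looking along -z (the intrinsics and any distortion apply to the point x, -y, -z); pixel columns grow to the right and rows downward; lengths in m; the calibration is good to about 2 mm. A picture is of the moment at which its call begins.
- hand_in(): hands the job in; it is judged then, once.
The state is a dict: "time": time; "q": joint angles; "joint_velocities": joint speeds; "joint_torque": joint torques, N m; "position": TCP position; "tool_rot": TCP orientation; "ft_force": force on the tool from outside, world axes, zero at the start; "moment": the same for the moment, N m; "grip_width": finger opening in m; "grip_force": force on a finger pad.
Only numpy, scipy, OpenCV 4.12 (cv2) and the standard library are available. Lean on these libraries where they do the work, as an engineer would, in place of code of your own. Each camera call takes 0.05 s, during which the arm holds its last target. There are 200 camera calls.

## Task

Make up the wooden carry tray for the kiln: lay the round clay firing biscuit flat on the round cork pad in the middle of the tray and let go of it, then stand the short cup upright on the biscuit, with its whole foot on it. Set both down gently, without dropping them, and leave the square tile, the tall cup and the little vase where they stand.

Things in the scene. Friction and masses are not known exactly. Their poses are not given: they have to be found in the camera images.
- pad (a point): Centre of the upper face of the round cork pad (90 mm across, 4 mm thick) fixed in the middle of the shallow square wooden carry tray. Tray: 170 x 170 mm, floor 8 mm thick, a 10 mm wide rim all round whose top is 14 mm above the table, so 2 mm above the pad's face; the face is 12 mm above the table. x and y run along the tray's sides, z up. The tray does not move.
- biscuit_mid (a point): Centre of the loose firing biscuit, a plain round buff clay disc 58 mm across and 16 mm thick, about 80 g, lying flat on the table; this point is half-way up, 8 mm above its underside. z is its axis, up.
- cup_mid (a point): Centre of the loose short cup: off-white unglazed porcelain, no handle, open top, 64 mm high, about 120 g; straight side 54 mm across from 14 mm above its underside up to the rim, narrowing below to a foot 34 mm across; wall 4 mm. It stands on the table; this point is half-way up, 32 mm above its underside, on the axis. z is its axis, up.
- tile_mid (a point): Bystander: centre of a loose square tile of the same buff clay, 58 x 58 x 16 mm, lying flat (8 mm above its underside). Leave it alone.
- tall_cup_mid (a point): Bystander: centre of a loose tall cup, same porcelain and width as the short one (54 mm) but 105 mm high (52 mm above its underside). Leave it alone.
- vase_mid (a point): Bystander: centre of a loose little porcelain vase with a narrow neck, 120 mm high, 62 mm across at its belly (60 mm above its underside). Leave it alone.
Things that resemble listed ones, but are neither listed nor needed, are in the scene too. What is shaped like the part that bears cup_mid but orange, pink or purple is not meant.

How it is judged:
On the way:
1. the round biscuit lies flat on the cork pad, let go, with the cup not yet on it (horizontal distance between biscuit_mid and pad below 0.02 m and z of biscuit_mid in the frame of pad between 0.004 and 0.012 m and angle between biscuit_mid's own z axis and vertical below 0.12 rad and contact force between the fingers and biscuit below 0.05 N and horizontal distance between cup_mid and pad above 0.08 m), for 0.2 s.
At the end, for the whole second after the job is handed in: The biscuit lies flat (within 7 degrees) on the cork pad, its centre within 20 mm of the pad's; the short cup stands upright (within 7 degrees) on the biscuit, its axis within 15 mm of the biscuit's centre; both are at rest and released (horizontal distance between biscuit_mid and pad below 0.02 m and z of biscuit_mid in the frame of pad between 0.004 and 0.012 m and angle between each of biscuit_mid, cup_mid's own z axis and vertical below 0.12 rad and horizontal distance between cup_mid and biscuit_mid below 0.015 m and z of cup_mid in the frame of biscuit_mid between 0.036 and 0.045 m and contact force between the fingers and biscuit below 0.05 N and contact force between the fingers and cup below 0.05 N and linear speed of each of cup, biscuit below 0.02 m/s); the robot touches nothing.
It fails at once if the square tile is moved more than 30 mm (distance of tile_mid from where it was at the start of the episode above 0.03 m).
It fails at once if the tall cup is moved more than 30 mm (distance of tall_cup_mid from where it was at the start of the episode above 0.03 m).
It fails at once if the vase is moved more than 30 mm (distance of vase_mid from where it was at the start of the episode above 0.03 m).
It fails at once if the biscuit is dropped (falls free faster than 0.6 m/s, some 20 mm) (contact force between the fingers and biscuit below 0.05 N and linear speed of biscuit above 0.6 m/s).
It fails at once if the short cup is dropped (falls free faster than 0.6 m/s, some 20 mm) (contact force between the fingers and cup below 0.05 N and linear speed of cup above 0.6 m/s).
It also fails if it takes over 58 s, if anything falls off the work surface, if the arm or the gripper's body presses on something with over 40 N, if the wrist force passes 120 N, or if a joint passes its speed limit or range.

## Working session

There is one attempt and no reset: what is moved stays moved. The work goes in short steps, Python scripts to look and compute and a tool call to move; the robot and the scene stay as the last step left them, time stands still between calls to the robot, and variables do not carry over. Pictures are saved under pics/ and viewed, at most 10 in all, crops included, and the job is handed in when it is done.

Besides the shell and the picture viewer there is one more tool, called after ">>>" as name(argument=value, ...) on one line, values as JSON. move_arm: Moves the arm, as the interface text tells. Its arguments: {"type":"object","properties":{"commands":{"type":"array","items":{"type":"array","items":{"type":"array","items":{"type":"number"}}}},"claw":{"type":"number"},"squeeze":{"type":"number"}},"required":["commands"]}

```bash
mkdir -p pics
cat > h.py <<'E'
import numpy as np, cv2
from rig import *
def pts(c,px,zplane=None):
    """pixels Nx2 -> world points, by plane z or by range image"""
    px=np.asarray(px,float).reshape(-1,2)
    u=cv2.undistortPoints(px[:,None],c["camera_matrix"],np.array(c["D"],float))[:,0]
    d=np.c_[u[:,0],-u[:,1],-np.ones(len(u))]
    E=np.array(c["extrinsics"]);R,t=E[:3,:3],E[:3,3]
    o=-R.T@t; dw=d@R
    if zplane is not None: s=(zplane-o[2])/dw[:,2]
    else: s=c["range_z"][px[:,1].round().astype(int),px[:,0].round().astype(int)]
    return o+dw*s[:,None]
def cloud(c):
    h,w=c["range_z"].shape
    v,u=np.mgrid[:h,:w]
    P=pts(c,np.c_[u.ravel(),v.ravel()]).reshape(h,w,3)
    P[c["range_z"]==0]=np.nan
    return P
E
python3 - <<'E'
from h import *
print(get_obs())
ims=[]
for n in("scene","side"):
    c=camera(n); cv2.imwrite(f"pics/{n}.png",c["pixels"]); np.savez(f"{n}.npz",**c)
    E=np.array(c["extrinsics"]);print(n,-E[:3,:3].T@E[:3,3],c["camera_matrix"][0])
E
```

```text
{'time': 0.0, 'q': array([-1.78497355e-01,  5.28425795e-01,  1.43389346e+00, -7.43622084e-06,
        1.18139253e+00, -1.78511532e-01]), 'joint_velocities': array([ 0.00047291, -0.00053282, -0.00010404, -0.00165835,  0.00101848,
       -0.00150649]), 'joint_torque': array([-5.45745443e-04, -4.40045428e+01, -1.76593530e+01,  6.32597599e-02,
        5.83207863e-02, -1.53719384e-04]), 'position': array([6.24654091e-01, 9.26632598e-05, 4.03798840e-01]), 'tool_rot': array([ 7.07100371e-01,  7.07112397e-01, -6.07115271e-04, -8.68392654e-04]), 'ft_force': array([-0.38361884,  0.39388174,  0.23823658]), 'moment': array([-0.00487971, -0.01545467, -0.03164103]), 'grip_force': 0.0, 'grip_width': 0.08675454097767192}
scene [1.09258009 0.10892135 1.14106011] [488.70908745   0.         319.55876108]
side [0.40012358 1.10641323 0.7754237 ] [474.1011185    0.         322.47712722]
```

View pics/scene.png

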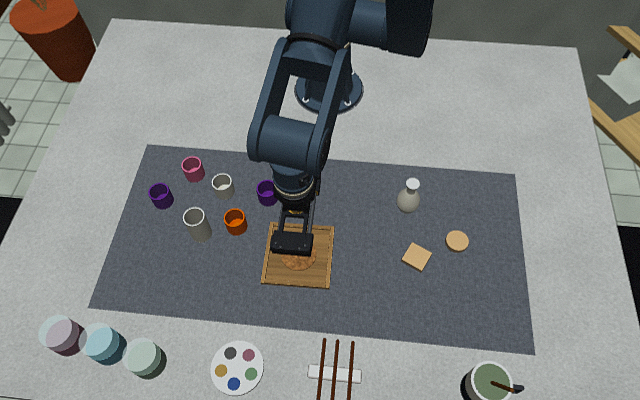

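View pics/side.png

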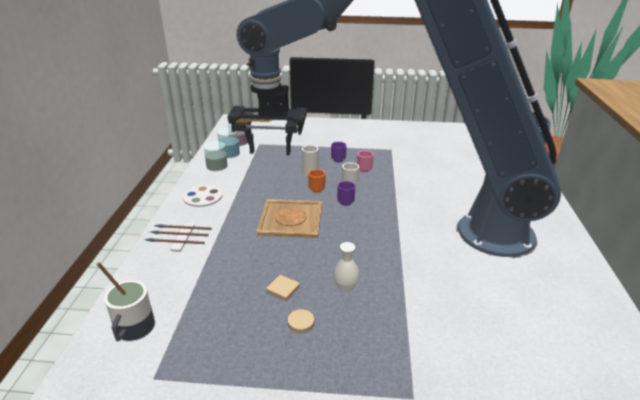

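Scene view: candidates for the short cup are off-white (222,186), the off-white tall one (198,224), orange (235,222), pink (193,169), and purple (161,195)/(267,192). The short off-white one at (222,186) fits. For the biscuit, the round disc (457,241) fits rather than the square tile (417,257). The vase is at (409,196) and the tray at (298,255). The side view agrees: biscuit (301,320), short cup (350,172).

Run:
```python
from h import *
def load(n): return dict(np.load(n+".npz"))
for n in("scene","side"):
    c=load(n);P=cloud(c);im=c["pixels"];hsv=cv2.cvtColor(im,cv2.COLOR_BGR2HSV)
    z=P[...,2]
    # objects above the mat, in work area
    inw=(P[...,0]>.35)&(P[...,0]<.85)&(abs(P[...,1])<.5)&(z>.009)&(z<.135)
    k,l,s,ce=cv2.connectedComponentsWithStats(inw.astype(np.uint8))
    print(n)
    for i in range(1,k):
        if s[i,4]<60: continue
        m=l==i; zt=np.percentile(z[m],97); t=m&(z>zt-.006)
        xy=P[t][:,:2]; (cx,cy),r=cv2.minEnclosingCircle(xy.astype(np.float32))
        print(ce[i].round(),s[i,4],"top",zt.round(3),"circ",round(cx,3),round(cy,3),round(r,3),"med",np.median(xy,0).round(3),hsv[m].mean(0).round())
c=load("scene")["pixels"]
a=cv2.resize(c[150:250,140:290],None,fx=4,fy=4,interpolation=2);b=cv2.resize(c[170:280,380:490],(400,400),interpolation=2)
cv2.imwrite("pics/crop.png",cv2.resize(np.hstack([a,b]),(800,320)))
```

```text
scene
[193. 170.] 395 top 0.065 circ 0.372 -0.338 0.028 med [ 0.381 -0.341] [170. 123. 105.]
[223. 186.] 464 top 0.065 circ 0.419 -0.244 0.028 med [ 0.419 -0.241] [ 36.  22. 109.]
[409. 197.] 602 top 0.122 circ 0.411 0.251 0.018 med [0.411 0.25 ] [ 42.  20. 139.]
[266. 193.] 414 top 0.065 circ 0.427 -0.122 0.028 med [ 0.433 -0.128] [136. 165.  72.]
[161. 196.] 495 top 0.065 circ 0.465 -0.401 0.029 med [ 0.464 -0.399] [135. 149.  70.]
[197. 225.] 722 top 0.105 circ 0.55 -0.276 0.028 med [ 0.552 -0.277] [35. 23. 98.]
[235. 222.] 480 top 0.065 circ 0.523 -0.189 0.028 med [ 0.522 -0.187] [ 11. 228. 116.]
[299. 261.] 1027 top 0.017 circ 0.582 -0.018 0.12 med [0.613 0.008] [ 17. 132. 139.]
[292. 226.] 88 top 0.018 circ 0.501 -0.043 0.024 med [ 0.504 -0.043] [ 17. 135. 130.]
[457. 241.] 378 top 0.02 circ 0.504 0.38 0.029 med [0.505 0.381] [ 18. 102. 186.]
[416. 257.] 510 top 0.02 circ 0.559 0.277 0.039 med [0.56  0.278] [ 18. 101. 187.]
[299. 261.] 427 top 0.016 circ 0.595 -0.017 0.052 med [ 0.601 -0.014] [ 15. 152. 140.]
[ 93. 330.] 545 top 0.092 circ 0.85 -0.42 0.035 med [ 0.84  -0.419] [
[... 680 characters left out ...]
0.268] [ 19.  84. 154.]
[352. 176.] 960 top 0.067 circ 0.395 -0.226 0.141 med [ 0.411 -0.227] [112.  79. 137.]
[214. 194.] 136 top 0.014 circ 0.839 -0.117 0.05 med [ 0.834 -0.118] [ 74.  14. 199.]
[290. 217.] 1798 top 0.018 circ 0.579 -0.015 0.12 med [ 0.579 -0.011] [ 16. 102. 186.]
[195. 235.] 241 top 0.024 circ 0.818 0.106 0.048 med [0.817 0.103] [  9.  38. 156.]
[346. 268.] 842 top 0.123 circ 0.41 0.254 0.018 med [0.41  0.255] [ 25.  12. 179.]
[283. 287.] 494 top 0.02 circ 0.557 0.282 0.041 med [0.556 0.283] [ 18.  73. 212.]
[138. 311.] 1196 top 0.098 circ 0.845 0.422 0.042 med [0.836 0.425] [ 52.  20. 128.]
[300. 320.] 470 top 0.02 circ 0.502 0.382 0.03 med [0.502 0.384] [ 18.  73. 216.]
```

View pics/crop.png

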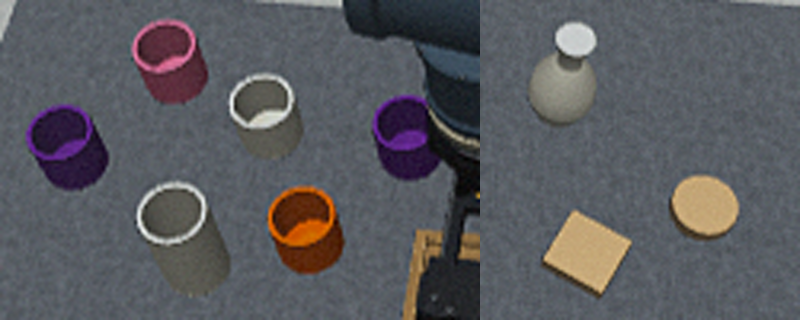

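The crop confirms it: the round disc is distinct from the square tile, and the short off-white cup sits between pink, tall, orange and purple. I'm moving above the biscuit.

>>> move_arm(commands=[[[9.5,-3.05,1.0,0,0,0],[9.5,-3.05,1.0,0,0,0],[9.5,-3.05,1.0,0,0,0],[9.5,-3.05,1.0,0,0,0],[9.5,-3.05,1.0,0,0,0],[9.5,-3.05,1.0,0,0,0],[9.5,-3.05,1.0,0,0,0],[9.5,-3.05,1.0,0,0,0],[9.5,-3.05,1.0,0,0,0],[9.5,-3.05,1.0,0,0,0]]], claw=-1)

```text
time: 1.35
position: [0.5037, 0.3787, 0.3648]
tool_rot: [0.708, 0.706, -0.0, 0.0]
ft_force: [-0.1, 0.3, 0.0]
grip_width: 0.0873
grip_force: 0.0
```

Run:
```python
from h import *
o=get_obs();print(o["time"],o["position"],o["tool_rot"])
def shapes(c,m,z,amin,amax):
    cs,_=cv2.findContours(m.astype(np.uint8),cv2.RETR_EXTERNAL,cv2.CHAIN_APPROX_NONE)
    for k in cs:
        if amin<cv2.contourArea(k)<amax:
            W=pts(c,k[:,0],z)[:,:2].astype(np.float32)
            print(k[:,0].mean(0).round(),"rect",cv2.minAreaRect(W),"ell",cv2.fitEllipse(W),"circ",cv2.minEnclosingCircle(W))
W={}
for n in("scene","side","wrist"):
    c=camera(n);np.savez(n+"2.npz",**c);hsv=cv2.cvtColor(c["pixels"],cv2.COLOR_BGR2HSV)
    m=cv2.inRange(hsv,(8,60,60),(28,255,255));m=cv2.morphologyEx(m,cv2.MORPH_CLOSE,np.ones((3,3)))
    print(n);shapes(c,m>0,.014,200,90000)
ims=[cv2.resize(dict(np.load(n+"2.npz"))["pixels"],(400,250)) for n in("wrist","scene")]
cv2.imwrite("pics/w2.png",np.hstack(ims))
```

```text
1.35 [0.50369276 0.37871463 0.36482332] [ 7.07800858e-01  7.06412005e-01 -1.08466411e-04  1.17475356e-04]
scene
[416. 257.] rect ((0.5589494705200195, 0.2775697112083435), (0.0582415945827961, 0.06357421725988388), 63.248538970947266) ell ((0.5588726997375488, 0.27740928530693054), (0.06637125462293625, 0.07180023193359375), 61.90022277832031) circ ((0.5586515069007874, 0.27731069922447205), 0.04072841629385948)
[456. 241.] rect ((0.5042248368263245, 0.37990543246269226), (0.05668096989393234, 0.06237488612532616), 79.96664428710938) ell ((0.5040258765220642, 0.37940341234207153), (0.05570602044463158, 0.062403999269008636), 63.38260269165039) circ ((0.5037923455238342, 0.37774670124053955), 0.032350827008485794)
[298. 256.] rect ((0.5822285413742065, -0.01848427951335907), (0.174289733171463, 0.1702338308095932), 1.1981099843978882) ell ((0.5821276903152466, -0.018402162939310074), (0.19914080202579498, 0.20063266158103943), 108.51707458496094) circ ((0.5830334424972534, -0.018467582762241364), 0.11982782185077667)
[235. 222.] rect ((0.5071828961372375, -0.19529211521148682), (0.083
[... 3497 characters left out ...]
4), 90.82576751708984) circ ((0.6726189255714417, 0.18886584043502808), 0.20132049918174744)
[497. 292.] rect ((0.7102402448654175, 0.25544092059135437), (0.034089937806129456, 0.078230120241642), 12.302145004272461) ell ((0.7093340158462524, 0.2550619840621948), (0.03438058868050575, 0.07482431828975677), 19.956960678100586) circ ((0.7096520662307739, 0.25531265139579773), 0.0399269238114357)
[141. 292.] rect ((0.298034131526947, 0.2562032639980316), (0.07826101034879684, 0.033574894070625305), 74.87358093261719) ell ((0.2989574372768402, 0.2557503581047058), (0.03419637307524681, 0.07498688995838165), 159.9344940185547) circ ((0.30022889375686646, 0.25540852546691895), 0.03954237326979637)
```

View pics/w2.png

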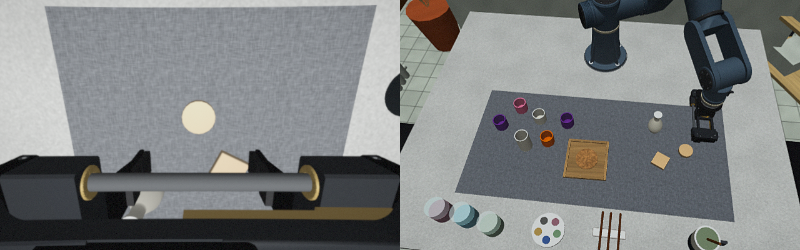

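Wrist view (half scale): biscuit at about (199,117), tile at (230,162). Scene: tray unobstructed, its centre about (0.581,-0.017). Next I measure the biscuit in the wrist view.

```bash
cat >> h.py <<'E'
def wristblob(c,lo,hi,z,near,amin=300):
    m=cv2.inRange(cv2.cvtColor(c["pixels"],cv2.COLOR_BGR2HSV),lo,hi)
    cs,_=cv2.findContours(m,cv2.RETR_EXTERNAL,cv2.CHAIN_APPROX_NONE)
    for k in cs:
        W=pts(c,k[:,0],z)[:,:2].astype(np.float32)
        if cv2.contourArea(k)>amin and np.hypot(*(W.mean(0)-near))<.08:
            print(k[:,0].mean(0).round(),"ell",np.round(np.r_[cv2.fitEllipse(W)[:2]],4) if 0 else cv2.fitEllipse(W)[:2])
E
python3 - <<'E'
from h import *
c=dict(np.load("wrist2.npz"));print(cv2.cvtColor(c["pixels"],cv2.COLOR_BGR2HSV)[187,318],c["range_z"][187,318],pts(c,[[318,187]]))
wristblob(c,(15,20,150),(35,140,255),.016,(.503,.381))
E
```

```text
[ 24  35 231] 0.3356355 [[0.50330776 0.38217136 0.01557042]]
[317. 187.] ell ((0.5025294423103333, 0.3809593915939331), (0.056738875806331635, 0.05698823928833008))
```

>>> move_arm(commands=[[[0.06,-0.02,1.4,0,0,0],[0.06,-0.02,2.6,0,0,0],[0.06,-0.02,3.6,0,0,0],[0.06,-0.02,4.1,0,0,0],[0.06,-0.02,4.4,0,0,0],[0.06,-0.02,4.4,0,0,0],[0.06,-0.02,4.4,0,0,0]]])

```text
time: 2.38
position: [0.5028, 0.3827, 0.1902]
tool_rot: [0.707, 0.707, 0.001, 0.0]
ft_force: [0.6, -0.1, 0.5]
grip_width: 0.0871
grip_force: 0.0
```

>>> move_arm(commands=[[[0,0,0,0,0,0],[0,0,0,0,0,0],[0,0,0,0,0,0],[0,0,0,0,0,0],[0,0,0,0,0,0],[0,0,0,0,0,0]]], claw=1, squeeze=20)

```text
time: 3.12
position: [0.5022, 0.3825, 0.189]
tool_rot: [0.707, 0.707, 0.0, 0.0]
ft_force: [-1.3, 0.8, 2.5]
grip_width: 0.057
grip_force: 20.0
```

>>> move_arm(commands=[[[0,0,-0.6,0,0,0],[0,0,-1.6,0,0,0],[0,0,-2.5,0,0,0],[-1,0.2,-2.5,0,0,0],[-2.3,0.45,-2.5,0,0,0],[-3.6,0.7,-2.5,0,0,0],[-4.9,0.95,-2.5,0,0,0],[-6.2,1.2,-2.5,0,0,0],[-7.5,1.45,-2.5,0,0,0],[-8.7,1.7,-2.5,0,0,0],[-9.6,1.9,-2.5,0,0,0],[-9.95,1.97,-2.5,0,0,0]]])

```text
time: 4.62
position: [0.5814, -0.0177, 0.2885]
tool_rot: [0.708, 0.706, 0.0, 0.0]
ft_force: [-0.9, 0.2, -0.7]
grip_width: 0.0572
grip_force: 20.0
```

>>> move_arm(commands=[[[0,0,0,0,0,0],[0,0,0,0,0,0],[0,0,0,0,0,0]]])

```text
time: 5.0
position: [0.5806, -0.014, 0.2887]
tool_rot: [0.706, 0.708, -0.0, -0.0]
ft_force: [0.1, -0.7, -0.4]
grip_width: 0.0574
grip_force: 20.0
```

Run:
```python
from h import *
c=camera("side");s=camera("wrist")
cv2.imwrite("pics/carry.png",np.hstack([cv2.resize(c["pixels"][100:300,180:420],(420,350)),cv2.resize(s["pixels"],(380,350))]))
```

```text
(no output)
```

View pics/carry.png

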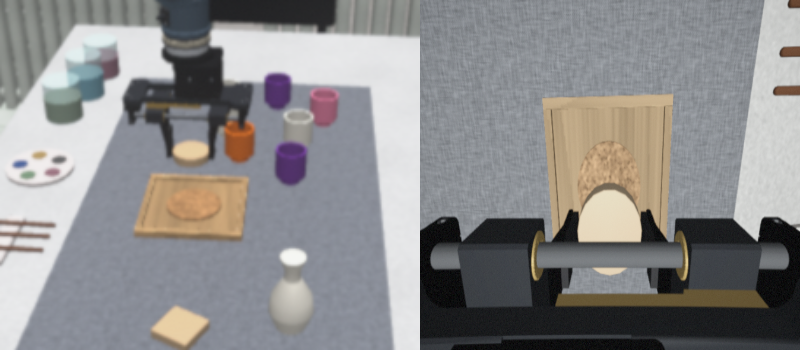

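The biscuit is held flat and lined up over the pad (side crop: biscuit at (190,152), pad at (193,205)). I'm lowering it.

>>> move_arm(commands=[[[0,0,0.6,0,0,0],[0,0,1.2,0,0,0],[0,0,1.7,0,0,0],[0,0,1.95,0,0,0],[0,0,2.1,0,0,0],[0,0,2.16,0,0,0],[0,0,2.19,0,0,0],[0,0,2.19,0,0,0]]])

```text
time: 6.1
position: [0.5811, -0.0156, 0.2016]
tool_rot: [0.707, 0.707, 0.0, 0.0]
ft_force: [0.4, 0.5, -1.1]
grip_width: 0.0571
grip_force: 20.0
```

>>> move_arm(commands=[[[0,0,0.02,0,0,0],[0,0,0.04,0,0,0],[0,0,0.04,0,0,0]]])

```text
time: 6.48
position: [0.5812, -0.0156, 0.2009]
tool_rot: [0.707, 0.707, 0.0, 0.0]
ft_force: [-1.6, 0.1, 6.2]
grip_width: 0.0573
grip_force: 20.0
```

Contact (6 N up). Release and rise.

>>> move_arm(commands=[[[0,0,0,0,0,0],[0,0,0,0,0,0],[0,0,0,0,0,0],[0,0,0,0,0,0],[0,0,-0.3,0,0,0],[0,0,-1.0,0,0,0],[0,0,-2.2,0,0,0],[0,0,-3.6,0,0,0],[0,0,-4.5,0,0,0],[0,0,-4.5,0,0,0]]], claw=-1)

```text
time: 7.72
position: [0.5817, -0.0156, 0.3839]
tool_rot: [0.707, 0.707, 0.002, 0.004]
ft_force: [0.1, 0.3, 0.2]
grip_width: 0.0867
grip_force: 0.0
```

Run:
```python
from h import *
c=camera("wrist");print(get_obs()["position"]);cv2.imwrite("pics/placed.png",c["pixels"])
wristblob(c,(15,20,190),(35,90,255),.028,(.581,-.017))
wristblob(c,(5,20,60),(35,255,255),.014,(.581,-.017),3000)
```

```text
[ 0.58096515 -0.01550585  0.38164358]
[344. 249.] ell ((0.46581703424453735, -0.007677614688873291), (0.11567077040672302, 0.4091695547103882))
[289. 175.] ell ((0.5627377033233643, -0.0019124271348118782), (0.0921437069773674, 0.14411579072475433))
[314. 180.] ell ((0.5799378156661987, -0.01766921952366829), (0.19919325411319733, 0.19987709820270538))
```

View pics/placed.png

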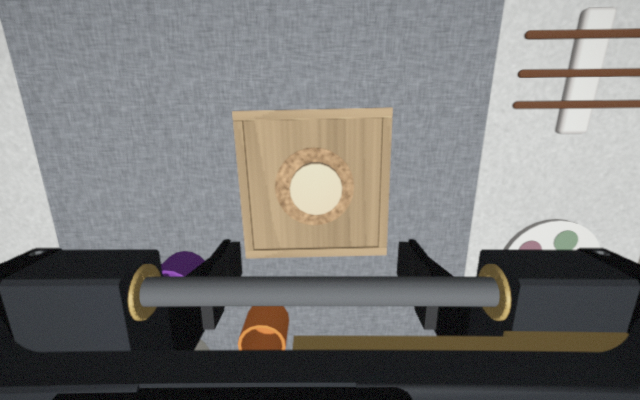

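The biscuit at (316,189) is concentric with the cork pad (314,186), lying flat and released. Now to the short cup, turning the closing line to clear its neighbours.

>>> move_arm(commands=[[[-1.0,-0.7,0,0,0,0.15],[-2.2,-1.6,0,0,0,0.3],[-3.4,-2.4,0,0,0,0.45],[-4.6,-3.3,0,0,0,0.6],[-5.4,-3.9,0,0,0,0.72],[-5.69,-4.08,0,0,0,0.785],[-5.69,-4.08,0,0,0,0.785],[-5.69,-4.08,0,0,0,0.785],[-5.69,-4.08,0,0,0,0.785]]])

```text
time: 8.9
position: [0.4184, -0.2421, 0.3794]
tool_rot: [0.923, 0.384, 0.0, -0.0]
ft_force: [0.5, 0.3, 0.4]
grip_width: 0.0871
grip_force: 0.0
```

Run:
```python
from h import *
c=camera("wrist");o=get_obs();print(o["position"],o["tool_rot"],o["q"]);cv2.imwrite("pics/cup.png",c["pixels"])
P=cloud(c);z=P[...,2]
m=(np.hypot(P[...,0]-.418,P[...,1]+.243)<.05)&(z>.056)&(z<.072)
xy=P[m][:,:2].astype(np.float32);print(m.sum(),cv2.minEnclosingCircle(xy),cv2.fitEllipse(cv2.convexHull(xy)),np.argwhere(m).mean(0),z[m].mean())
s=camera("scene");P=cloud(s);z=P[...,2]
m=(np.hypot(P[...,0]-.581,P[...,1]+.016)<.045)&(z>.024);xy=P[m][:,:2].astype(np.float32)
print("biscuit",m.sum(),cv2.minEnclosingCircle(xy),xy.mean(0),z[m].mean())
```

```text
[ 0.41835999 -0.24216914  0.37948211] [ 9.23341090e-01  3.83980745e-01  3.03899309e-05 -1.37700670e-04] [-7.56462580e-01  3.75354647e-01  1.80780712e+00  2.05086818e-04
  9.58657538e-01  2.60084893e-02]
786 ((0.41728541254997253, -0.24345985054969788), 0.026976265013217926) ((0.41748565435409546, -0.2434522658586502), (0.05314474552869797, 0.053412944078445435), 170.98324584960938) [199.67175573 318.89058524] 0.062269445934700955
biscuit 370 ((0.58326655626297, -0.017218440771102905), 0.0296526737511158) [ 0.5836905  -0.01741315] 0.027689197529360783
```

View pics/cup.png

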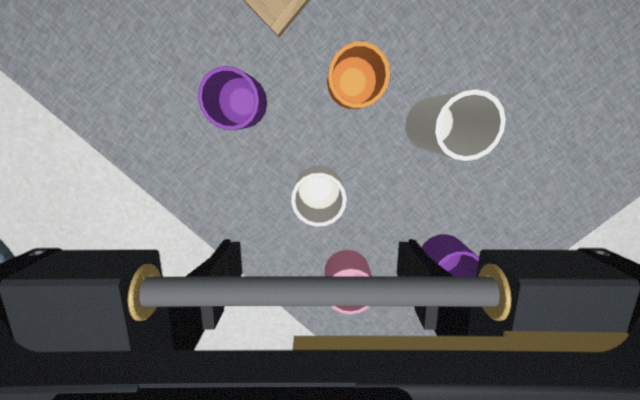

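The off-white short cup, rim at (319,200), lies centred between the fingers; pink (348,285), orange (358,75), purple (230,98), (452,258) and the tall cup (470,125) are clear of the closing line. I'm descending and gripping.

>>> move_arm(commands=[[[-0.04,0,1.2,0,0,0],[-0.04,0,2.4,0,0,0],[-0.04,0,3.3,0,0,0],[-0.04,0,3.9,0,0,0],[-0.04,0,4.25,0,0,0],[-0.04,0,4.25,0,0,0],[-0.04,0,4.25,0,0,0]]])

```text
time: 9.88
position: [0.417, -0.2444, 0.2103]
tool_rot: [0.924, 0.383, 0.0, 0.001]
ft_force: [0.2, 0.5, -0.0]
grip_width: 0.0872
grip_force: 0.0
```

>>> move_arm(commands=[[[0,0,0,0,0,0],[0,0,0,0,0,0],[0,0,0,0,0,0],[0,0,0,0,0,0],[0,0,0,0,0,0],[0,0,0,0,0,0]]], claw=1, squeeze=15)

```text
time: 10.62
position: [0.4165, -0.2442, 0.2097]
tool_rot: [0.924, 0.383, -0.0, -0.0]
ft_force: [-1.4, 1.6, 3.8]
grip_width: 0.0546
grip_force: 15.0
```

>>> move_arm(commands=[[[0,0,-0.5,0,0,0],[0,0,-1.4,0,0,0],[0,0,-2.4,0,0,0],[0,0,-3.0,0,0,0],[0.8,-0.13,-3.0,0,0,0],[1.9,-0.3,-3.0,0,0,0],[3.0,-0.47,-3.0,0,0,0],[4.1,-0.64,-3.0,0,0,0],[5.2,-0.82,-3.0,0,0,0],[6.1,-0.96,-3.0,0,0,0],[6.7,-1.05,-3.0,0,0,0],[6.94,-1.09,-3.0,0,0,0]]])

```text
time: 12.12
position: [0.5824, -0.0159, 0.329]
tool_rot: [0.923, 0.384, -0.0, -0.0]
ft_force: [-1.2, -0.9, -1.0]
grip_width: 0.0544
grip_force: 15.0
```

>>> move_arm(commands=[[[0,0,0,0,0,0],[0,0,0,0,0,0],[0,0,0,0,0,0]]])

```text
time: 12.5
position: [0.5816, -0.018, 0.3295]
tool_rot: [0.924, 0.382, -0.0, -0.0]
ft_force: [0.7, 1.0, 0.1]
grip_width: 0.0542
grip_force: 15.0
```

Run:
```python
from h import *
c=camera("side");s=camera("wrist");print(get_obs()["position"])
cv2.imwrite("pics/carry2.png",np.hstack([cv2.resize(c["pixels"][100:260,220:412],(420,350)),cv2.resize(s["pixels"],(380,350))]))
```

```text
[ 0.58173726 -0.01777514  0.32962205]
```

View pics/carry2.png

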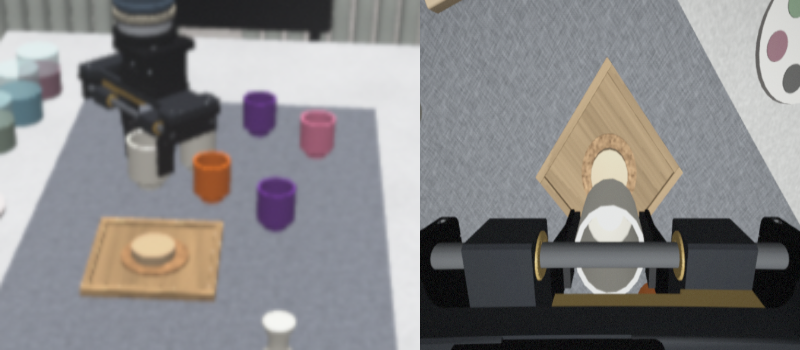

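The cup is held upright (side crop (150,155)) above the biscuit (152,248). I'm lowering it.

>>> move_arm(commands=[[[0,0,0.6,0,0,0],[0,0,1.2,0,0,0],[0,0,1.7,0,0,0],[0,0,2.0,0,0,0],[0,0,2.15,0,0,0],[0,0,2.22,0,0,0],[0,0,2.26,0,0,0],[0,0,2.26,0,0,0]]])

```text
time: 13.6
position: [0.5822, -0.0171, 0.2396]
tool_rot: [0.924, 0.383, 0.0, 0.0]
ft_force: [-0.1, 0.3, -1.9]
grip_width: 0.0545
grip_force: 15.0
```

>>> move_arm(commands=[[[0,0,0.02,0,0,0],[0,0,0.04,0,0,0],[0,0,0.04,0,0,0]]])

```text
time: 13.98
position: [0.5821, -0.0171, 0.2378]
tool_rot: [0.924, 0.383, 0.0, 0.0]
ft_force: [-0.6, -0.2, 1.4]
grip_width: 0.0543
grip_force: 15.0
```

>>> move_arm(commands=[[[0,0,0.02,0,0,0],[0,0,0.02,0,0,0]]])

```text
time: 14.22
position: [0.5821, -0.0171, 0.2377]
tool_rot: [0.924, 0.383, 0.0, 0.0]
ft_force: [-0.8, 0.2, 6.0]
grip_width: 0.0539
grip_force: 15.0
```

Seated (6 N). Release and rise straight up.

>>> move_arm(commands=[[[0,0,0,0,0,0],[0,0,0,0,0,0],[0,0,0,0,0,0],[0,0,0,0,0,0],[0,0,-0.3,0,0,0],[0,0,-1.0,0,0,0],[0,0,-2.2,0,0,0],[0,0,-3.6,0,0,0],[0,0,-4.0,0,0,0],[0,0,-4.0,0,0,0],[0,0,-4.0,0,0,0]]], claw=-1)

```text
time: 15.6
position: [0.5813, -0.017, 0.3952]
tool_rot: [0.924, 0.383, -0.001, -0.001]
ft_force: [-0.1, 0.9, -0.1]
grip_width: 0.0873
grip_force: 0.0
```

Run:
```python
from h import *
c=camera("side");s=camera("wrist");o=get_obs();print(o["position"],o["grip_width"])
P=cloud(s);z=P[...,2];m=(np.hypot(P[...,0]-.582,P[...,1]+.017)<.05)&(z>.084)&(z<.1)
xy=P[m][:,:2].astype(np.float32);print(m.sum(),cv2.minEnclosingCircle(xy),z[m].mean())
cv2.imwrite("pics/end.png",np.hstack([cv2.resize(c["pixels"][100:260,220:412],(420,350)),cv2.resize(s["pixels"],(380,350))]))
```

```text
[ 0.58147308 -0.01701358  0.394697  ] 0.08698765366332263
860 ((0.5836226940155029, -0.017217617481946945), 0.02703503891825676) 0.09029342904713347
```

View pics/end.png

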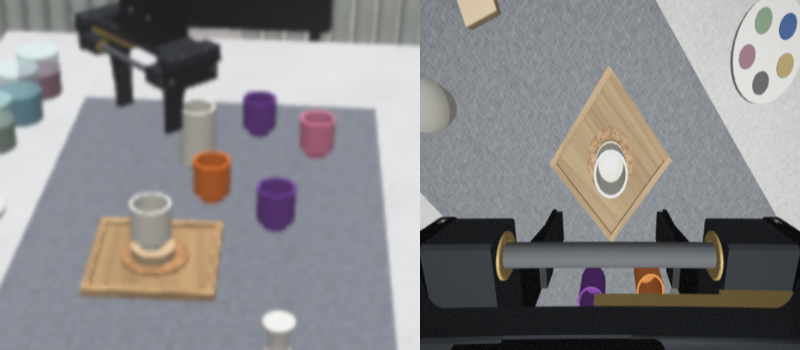

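The cup stands upright on the biscuit (side crop (150,220)), its rim circle at (0.584,-0.017) and z about 0.09, as it should be. The arm is clear, so I'm handing in.

```bash
python3 -c "
from rig import *
print(hand_in())"
```

```text
the job is handed in; nothing more can be done
None
```

The biscuit lies on the cork pad with the short cup upright on it, both let go, and the job is handed in; the bystanders were not touched, and the judge's verdict was not shown.

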